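Brush out the lamp housing and lay the brush on its sloped rest

TASK

The lamp housing of the eye instrument has to be dusted: take the brush standing in it and give the inside two full strokes, each time drawing the brush up along the bore until the top of the bristles reaches the mouth and pushing it back down to the bottom. Then take the brush out and lay it on the sloped rest (not the level one), handle uphill, with the thin shank in the lower Y post, the collar just uphill of that post, and the handle in the upper Y post. Set it down rather than dropping it, and leave the other things on the bench where they are.

Things in the scene. Friction and masses are not known exactly. Their poses are not given: they have to be found in the camera images.
- brush: Straight round dusting brush, 200 mm, 80 g; starts leaning in the housing's bore, bristles down. Origin on its axis at the collar; x points to the bristle tip. Grey bristle head 38 mm diameter, x = 33 to 83 mm. Steel shank 12 mm diameter, x = 3 to 33. Collar 24 mm diameter, x = -3 to 3. Wooden handle 16 mm diameter, x = -117 to -3; grip it about 85 mm behind the collar.
- brush_tip (a point): Centre of the bristle tip, on the brush axis 83 mm from the collar.
- barrel: Lamp housing: plain aluminium cylinder, 72 mm outside diameter, 130 mm long, fixed on a grey stand, its open mouth tilted up (axis 50 degrees above level), roughly towards the robot. Origin at the centre of the closed back end, z along the axis out of the mouth. Bore 60 mm diameter, 105 mm deep: floor at z = 25 mm, mouth at z = 130 mm.
- bore_floor (a point): Centre of the floor of the bore, axes as barrel.
- bore_mouth (a point): Centre of the mouth of the bore, axes as barrel.
- sloped_rest: Fixed rest: black base 130 x 70 x 12 mm, two thin dark steel Y posts 8 mm thick with 90 degree V notches (21 mm deep). Origin under the base's middle, z up, x downhill: tall post at x = -25 mm (notch bottom z = 105), lower post at x = 25 (z = 85). The brush laid in both slopes 25 degrees; its axis passes 9 mm above the lower and 12 mm above the upper notch bottom at each post's downhill face.
- lower_notch (a point): Bottom of the V of the lower post of the sloped rest, axes as the rest.
- upper_notch (a point): Bottom of the V of the taller post of the sloped rest, axes as the rest.
- level_rest: A similar fixed rest with two low posts of equal height (notch bottoms at z = 45 mm, tops at 66 mm); not the place for the brush. Origin at the middle of the base's underside.
- lens_mount_a: Bystander: black lens mount 50 x 60 x 62 mm with a round lens; origin at its underside.
- lens_mount_b: Bystander: the same kind of lens mount; origin at its underside.
- spare_globe: Bystander: spare glass globe lamp standing on its base, 84 mm diameter, 118 mm high; origin at its underside.
- cleaner_bottle: Bystander: white bottle, 56 mm diameter, 150 mm high; origin at its underside.
- mug: Bystander: white mug, 80 mm diameter, 90 mm high; origin at its underside.
- occluder: Bystander: black eye paddle lying flat, 135 mm long, 8 mm thick; origin under the middle of its round blade.

How it is judged:
On the way, in this order (a step that is already met when the one before it is completed fails the run):
1. brush drawn up: tip at least 45 mm above the bore floor, in line with the bore (z of brush_tip in the frame of bore_floor between 0.045 and 0.15 m and x of brush_tip in the frame of bore_floor between -0.03 and 0.03 m and y of brush_tip in the frame of bore_floor between -0.03 and 0.03 m), for 0.05 s.
2. pushed down: tip within 20 mm of the bore floor (z of brush_tip in the frame of bore_floor between -0.01 and 0.02 m and x of brush_tip in the frame of bore_floor between -0.03 and 0.03 m and y of brush_tip in the frame of bore_floor between -0.03 and 0.03 m), for 0.05 s.
3. drawn up a second time: tip at least 45 mm above the bore floor, in line with the bore (all of step 1), for 0.05 s.
4. pushed down a second time: tip within 20 mm of the bore floor (all of step 2), for 0.05 s.
At the end, for the whole second after the job is handed in: The brush lies at rest, released, in both notches of the sloped rest, handle uphill: slope 25 degrees within 7, collar within 8 mm and tip within 15 mm sideways of the centre line, collar uphill of the lower post, at most 31 mm from its middle (y of brush in the frame of sloped_rest between -0.008 and 0.008 m and x of brush in the frame of sloped_rest between -0.006 and 0.024 m and z of brush in the frame of sloped_rest between 0.085 and 0.122 m and angle between brush's own x axis and vertical between 1.887 and 2.127 rad and y of brush_tip in the frame of sloped_rest between -0.015 and 0.015 m and x of brush_tip in the frame of sloped_rest above 0.05 m and contact force between brush and sloped_rest above 0.2 N and contact force between brush and the fingers below 0.01 N and linear speed of brush below 0.02 m/s and angular speed of brush below 0.2 rad/s); the robot touches nothing.
It fails at once if a bystander moved by more than 30 mm (distance of any of lens_mount_a, lens_mount_b, spare_globe, cleaner_bottle, mug, occluder from where it was at the start of the episode above 0.03 m).
It fails at once if the brush falls free (faster than 0.5 m/s out of the fingers) (linear speed of brush above 0.5 m/s and contact force between brush and the fingers below 0.01 N).
It also fails if it takes over 45 s, if anything falls off the work surface, if the arm or the gripper's body presses on something with over 40 N, if the wrist force passes 120 N, or if a joint passes its speed limit or range.

ROBOT

A 7-joint arm with a two-finger parallel gripper is mounted at the origin on the work surface. World frame = base frame: x ahead of the robot, y to its left, z up, the work surface at z = 0. Lengths are in m, angles in rad, forces in N, time in s.
With the tool pointing down it reaches from about 0.4 to 0.85 m from the base axis. Payload 10.4 kg.
Tool frame: the origin (TCP) lies at the very end of the fingers, on their centre line; the grasp point (between the pads) lies 19 mm behind it; z points along the fingers, y is the line along which they close (so a half turn about z gives the same grasp; the last joint's range is limited). The gripper opens to 87 mm and grips with 3 to 60 N. Pads are 19 mm wide; open, the fingers measure 117 mm over their backs; the gripper's body (75 mm by 190 mm) begins 51 mm behind the grasp point.
Start: joints at [1.101, 0.332, -0.065, 1.46, 0.022, 1.35, -0.088], TCP at [0.27, -0.564, 0.223] pointing down, gripper open.
Joint ranges: [-2.6, 2.6], [-0.5, 2.12], [-1.47, 1.34], [0.16, 2.42], [-1.27, 4.41], [0.06, 2.06], [-2.6, 2.6]. Speed limits (rad/s): [2.22, 2.22, 2.79, 2.79, 3.14, 3.14, 3.14].

INTERFACE

Orientations are given as a unit quaternion [x, y, z, w].
In Python, from bench import status, camera, order gives the robot as it stands.
- The arm moves only by the tool jog_arm, never from a script. Its argument "plan" is a list of rows, each a list of 7 numbers: the turn, a rotation vector about the tool's x, y, z in rad, then the shift along the tool's x, y, z in mm, then the opening, from -1 (shut) to 1 (fully open). A call has 1 to 12 rows; each row is the pose to reach, as a shift and turn from the pose commanded when the call began, along the tool's axes at that moment; what a row does not reach only later rows make up. A row lasts 1/10 s, in which the tool goes at most 50 mm and 8.59 degrees, less where a joint would pass 70% of its speed; a pose out of reach is approached as far as the arm can. A call with a gripper value outside its range is refused whole. The fingers move at their own pace and stop on an object; "squeeze" is the grip in N (left out, the last holds). Time passes only in rows, so rows that repeat a pose let the fingers close. It gives the time, the measured TCP pose, the force, the opening and the grip force at its end, in the units of the state.
- status.read_state(): the state, without advancing time (a new reading comes with each control period).
- camera(name): name is "side" or "top"; returns a dict with "image" (480x640x3 uint8, red, green, blue), "z_map" (480x640 float32, m along the optical axis (not along the pixel's ray), 0 where there is no reading), "fx", "fy", "cx", "cy" (pixels), "world_from_camera" (4x4, takes a point from camera to world coordinates). Camera axes: x right, y down, z forward; pixel columns grow to the right and rows downward; lengths in m; the calibration is good to about 2 mm. A picture is of the moment at which its call begins.
- order.close_job(): hands the job in; it is judged then, once.
The state is a dict: "time": time; "joint_positions": joint angles; "joint_vel": joint speeds; "joint_torque": joint torques, N m; "ee_pos": TCP position; "eef_rot": TCP orientation; "ft_force": force on the tool from outside, world axes, zero at the start; "torque": the same for the moment, N m; "width": finger opening in m; "grip_force": force on a finger pad.
Only numpy, scipy, OpenCV 4.12 (cv2) and the standard library are available. Lean on these libraries where they do the work, as an engineer would, in place of code of your own. Each camera call takes 0.05 s, during which the arm holds its last target. There are 200 camera calls.

## Working session

There is one attempt and no reset: what is moved stays moved. The work goes in short steps, Python scripts to look and compute and a tool call to move; the robot and the scene stay as the last step left them, time stands still between calls to the robot, and variables do not carry over. Pictures are saved under pics/ and viewed, at most 10 in all, crops included, and the job is handed in when it is done.

Besides the shell and the picture viewer there is one more tool, called after ">>>" as name(argument=value, ...) on one line, values as JSON. jog_arm: Moves the arm, as the interface text tells. Its arguments: {"type":"object","properties":{"plan":{"type":"array"},"squeeze":{"type":"number"}},"required":["plan"]}

```bash
mkdir -p pics; ls; python3 - <<'E'
from bench import status, camera
import cv2,numpy as np,pickle
d={}
for n in("side","top"):
    c=camera(n); d[n]=c; cv2.imwrite(f"pics/{n}0.png",c["image"][:,:,::-1])
    print(n,c["fx"],c["fy"],c["cx"],c["cy"],np.round(c["world_from_camera"],4).tolist())
pickle.dump(d,open("cams0.pkl","wb"))
s=status.read_state();print(s)
E
```

```text
pics
side 448.43777587127727 448.43777587127727 323.51003490682973 241.103936002265 [[-0.9547, -0.2336, 0.1842, 0.3674], [-0.2974, 0.7306, -0.6147, 0.7924], [0.009, -0.6416, -0.767, 1.0914], [0.0, 0.0, 0.0, 1.0]]
top 598.1006115433371 598.1006115433371 327.2787672513306 242.0278509291844 [[-0.0173, -0.9879, 0.154, 0.3723], [-0.9998, 0.0176, 0.0004, 0.0007], [-0.0031, -0.1539, -0.9881, 1.4723], [0.0, 0.0, 0.0, 1.0]]
{'time': 0.1, 'joint_positions': array([ 1.10140002,  0.33277815, -0.06470758,  1.46086964,  0.02161021,
        1.34990046, -0.08852955]), 'joint_vel': array([-0.00046035, -0.00253249,  0.00038298, -0.00265107,  0.00106292,
        0.00157868, -0.00030055]), 'joint_torque': array([ 7.25065784e-04, -6.24547291e+01,  2.42356810e-02, -3.90718603e+01,
       -6.13582903e-02,  3.65581072e-02,  5.11090093e-05]), 'ee_pos': array([ 0.26989432, -0.56333115,  0.22184671]), 'eef_rot': array([ 9.75150118e-01,  2.21544239e-01, -1.71381104e-04, -6.06096180e-04]), 'ft_force': array([-0.8408381 , -1.19151371, -0.11458758]), 'torque': array([ 0.01437029, -0.02240486, -0.00852677]), 'grip_force': 0.0, 'width': 0.08751141509190709}
```

View pics/side0.png

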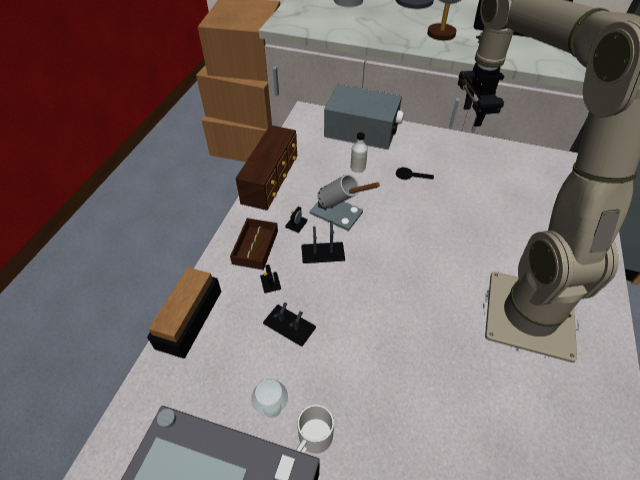

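View pics/top0.png

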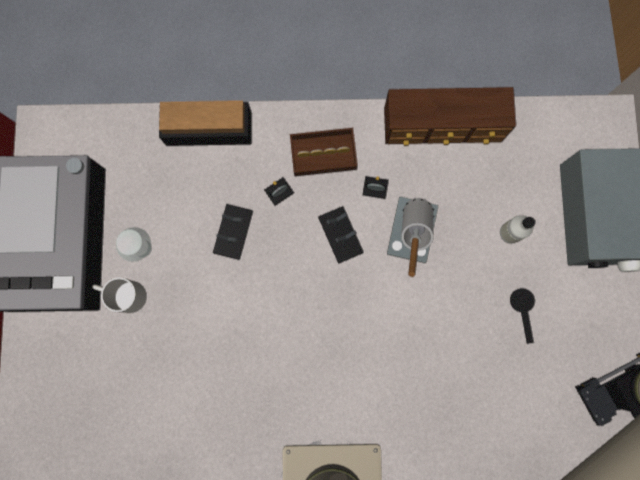

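The side view shows the housing at about (338,190), with the brush handle running to (378,186). The sloped rest with its tall posts is at (323,250) and the level rest at (290,324). In the top view the mouth is near (417,237), the handle end near (412,275) and the sloped rest near (341,235).

```bash
python3 - <<'E'
import cv2,numpy as np,pickle
d=pickle.load(open("cams0.pkl","rb"))
def crop(n,x,y,w,h,W,H): return cv2.resize(d[n]["image"][y:y+h,x:x+w,::-1],(W,H),interpolation=cv2.INTER_CUBIC)
a=crop("top",310,185,140,105,400,300);b=crop("side",290,165,100,105,400,420)
# top row: top crop (400x300) ; right: side crop
im=np.zeros((420,800,3),np.uint8);im[:300,:400]=a;im[:,400:]=b
cv2.imwrite("pics/crop0.png",im)
def cloud(n):
    c=d[n];z=c["z_map"];v,u=np.mgrid[:480,:640]
    P=np.stack([(u-c["cx"])/c["fx"]*z,(v-c["cy"])/c["fy"]*z,z,np.ones_like(z)],-1)@c["world_from_camera"].T
    return P[...,:3]
for n,box in(("top",(395,235,430,285)),("side",(340,175,390,200))):
    I=cv2.cvtColor(d[n]["image"],cv2.COLOR_RGB2HSV).astype(int);P=cloud(n)
    m=np.zeros((480,640),bool);x0,y0,x1,y1=box;m[y0:y1,x0:x1]=True
    m&=(I[...,1]>110)&((I[...,0]<20)|(I[...,0]>170))&(d[n]["z_map"]>0)
    Q=P[m];print(n,m.sum());c=np.median(Q,0);u,s,vt=np.linalg.svd(Q-Q.mean(0));ax=vt[0]*np.sign(vt[0][2])
    t=(Q-Q.mean(0))@ax
    print("handle mean",Q.mean(0).round(4),"axis(up)",ax.round(3),"range",t.min(),t.max(),"sd",s/np.sqrt(len(Q)))
    v,uu=np.nonzero(m);print("pix",uu.min(),uu.max(),v.min(),v.max())
P=cloud("top")
m=np.zeros((480,640),bool);m[185:270,310:450]=True
for lo,hi in((.03,.07),(.07,.1),(.1,.135),(.135,.25)):
    k=m&(P[...,2]>lo)&(P[...,2]<hi); 
    for name,sl in(("rest",np.s_[:,:375]),("barrel",np.s_[:,375:])):
        kk=np.zeros_like(k);kk[sl]=k[sl]
        if kk.sum():print(name,lo,kk.sum(),P[kk].mean(0).round(4),P[kk].min(0).round(3),P[kk].max(0).round(3))
E
```

```text
top 201
handle mean [ 0.5392 -0.1864  0.1684] axis(up) [-0.766  0.186  0.615] range -0.061690148587826475 0.05405213887553213 sd [0.0340246  0.00349497 0.00218195]
pix 409 417 239 275
side 119
handle mean [ 0.5368 -0.184   0.168 ] axis(up) [-0.767  0.177  0.617] range -0.06349739057162927 0.05195531985616907 sd [0.03399694 0.0034205  0.00249083]
pix 349 379 183 192
rest 0.03 60 [ 0.676  -0.0706  0.0482] [ 0.589 -0.117  0.03 ] [ 0.737 -0.016  0.068]
barrel 0.03 89 [ 0.7081 -0.1585  0.055 ] [ 0.619 -0.255  0.03 ] [ 0.731 -0.117  0.069]
rest 0.07 73 [ 0.6344 -0.027   0.0901] [ 0.589 -0.048  0.072] [ 0.653 -0.006  0.1  ]
barrel 0.07 311 [ 0.6499 -0.213   0.0875] [ 0.59  -0.252  0.07 ] [ 0.692 -0.177  0.1  ]
rest 0.1 109 [ 0.6055 -0.0367  0.1135] [ 0.583 -0.065  0.1  ] [0.653 0.001 0.129]
barrel 0.1 642 [ 0.6148 -0.2068  0.1183] [ 0.559 -0.246  0.1  ] [ 0.673 -0.17   0.135]
barrel 0.135 624 [ 0.588  -0.1991  0.1565] [ 0.509 -0.238  0.135] [ 0.643 -0.166  0.196]
```

View pics/crop0.png

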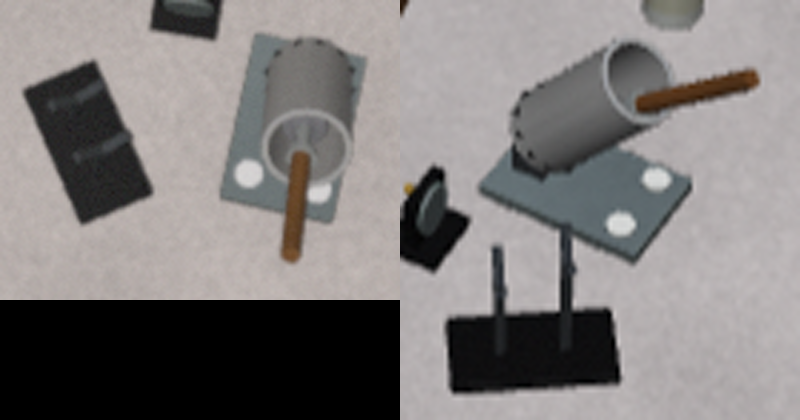

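The crop confirms that the tall post of the sloped rest is the one nearer the robot, at about (105,143) in the left crop. The lower post is farther away, at about (75,95). The mouth ring is at about (307,147), and the handle leans left and down towards the robot.

```bash
cat >h.py <<'E'
import cv2,numpy as np
from scipy.optimize import least_squares
from scipy.spatial.transform import Rotation as R
def cloud(c):
    z=c["z_map"];v,u=np.mgrid[:480,:640]
    P=np.stack([(u-c["cx"])/c["fx"]*z,(v-c["cy"])/c["fy"]*z,z,np.ones_like(z)],-1)@c["world_from_camera"].T
    return P[...,:3]
def hsv(c): return cv2.cvtColor(c["image"],cv2.COLOR_RGB2HSV).astype(int)
def fitaxis(Q,ax0,p0,r,el=None):
    # line fit to surface points of known radius
    a0=np.arctan2(ax0[1],ax0[0]);e0=np.arcsin(ax0[2]) if el is None else el
    def dirn(a,e):return np.array([np.cos(a)*np.cos(e),np.sin(a)*np.cos(e),np.sin(e)])
    d0=dirn(a0,e0);B=np.linalg.svd(d0[None])[2][1:]
    def f(p):
        d=dirn(p[0],p[3] if el is None else el);c=p0+p[1]*B[0]+p[2]*B[1];w=Q-c
        return np.linalg.norm(w-np.outer(w@d,d),axis=1)-r
    s=least_squares(f,[a0,0,0]+([e0] if el is None else []),loss="soft_l1",f_scale=.001)
    p=s.x;return dirn(p[0],p[3] if el is None else el),p0+p[1]*B[0]+p[2]*B[1],np.median(abs(f(p)))
def handlemask(c,box):
    I=hsv(c);m=np.zeros((480,640),bool);x0,y0,x1,y1=box;m[y0:y1,x0:x1]=True
    return m&(I[...,1]>110)&((I[...,0]<20)|(I[...,0]>170))&(c["z_map"]>0)
E
python3 - <<'E'
from h import *;import pickle
d=pickle.load(open("cams0.pkl","rb"))
for n,box,hb in(("top",(395,190,440,255),(395,235,430,285)),("side",(312,172,360,212),(340,175,390,200))):
    c=d[n];P=cloud(c);I=hsv(c)
    hm=handlemask(c,hb);ax,p,r=fitaxis(P[hm],[-.766,.18,.616],P[hm].mean(0)-[0,0,.006],.008)
    t=(P[hm]-p)@ax;end=p+ax*t.max();print(n,"handle ax",ax.round(3),"end",end.round(4),"collar",(end-.117*ax).round(4),"tip",(end-.2*ax).round(4),r)
    m=np.zeros((480,640),bool);x0,y0,x1,y1=box;m[y0:y1,x0:x1]=True
    m&=(P[...,2]>.05)&~cv2.dilate(hm.astype(np.uint8),np.ones((3,3))).astype(bool)&(I[...,1]<80)
    Q=P[m];a0=np.array([-.62,.1,.766])
    p0=np.array([.63,-.205,.1]);sel=Q
    for _ in range(6):
        a,q,r=fitaxis(sel,a0,p0,.036,np.deg2rad(50))
        w=Q-q;rad=np.linalg.norm(w-np.outer(w@a,a),axis=1);sel=Q[abs(rad-.036)<(.008 if _<3 else .004)];a0,p0=a,q
    t=(sel-q)@a;lo,hi=np.percentile(t,[1,99]);print(len(Q),len(sel),"barrel ax",a.round(3),"az",np.degrees(np.arctan2(a[1],a[0])),"mouth",(q+hi*a).round(4),"len",hi-lo,t.max()-t.min(),r)
    # rest
    m=np.zeros((480,640),bool)
    if n=="top":m[200:268,315:368]=True
    else:m[220:266,298:350]=True
    k=m&(I[...,2]<75)&(P[...,2]<.02)&(P[...,2]>.005)
    (cx,cy),wh,an=cv2.minAreaRect((P[k][:,:2]*1000).astype(np.float32));print("rest rect",cx,cy,wh,an,P[k][:,2].mean())
    k=m&(P[...,2]>.03)
    Q=P[k];print("post z",np.percentile(Q[:,2],[50,90,100]).round(4))
    for an2 in(an,):
        for s in(0,90,180,270):
            A=np.deg2rad(an2+s);x=np.array([np.cos(A),np.sin(A)]);y=np.array([-x[1],x[0]])
            if x[0]<.5 :continue
            X=(Q[:,:2]-[cx/1000,cy/1000])@x;Y=(Q[:,:2]-[cx/1000,cy/1000])@y
            print("ang",an2+s)
            for l,h in((-.04,0),(0,.04)):
                kk=(X>l)&(X<h);print(l,X[kk].mean(),np.percentile(Y[kk],[2,98]),Y[kk].mean(),Q[kk][:,2].max(),kk.sum())
E
```

```text
top handle ax [-0.764  0.186  0.617] end [ 0.4934 -0.1779  0.1968] collar [ 0.5829 -0.1997  0.1246] tip [ 0.6463 -0.2152  0.0733] 0.0010800168570844438
1386 901 barrel ax [-0.623  0.16   0.766] az 165.5937955144007 mouth [ 0.5833 -0.1992  0.1509] len 0.13061585019819577 0.14101896498378408 0.0007435519319282796
rest rect 619.1484985351562 -31.117019653320312 (127.98978424072266, 67.101806640625) 22.482725143432617 0.011240821339987933
post z [0.1037 0.1272 1.4723]
ang 22.482725143432617
-0.04 -0.02690420516483605 [-0.0242426   0.02383848] -0.000335916339754353 0.12940912672398364 108
0 0.023290993587330912 [-0.02446974  0.02316649] -0.0008761626748367209 0.10894159494850397 103
side handle ax [-0.762  0.188  0.619] end [ 0.4932 -0.1784  0.1964] collar [ 0.5823 -0.2004  0.124 ] tip [ 0.6456 -0.2161  0.0725] 0.0010868164298612083
830 639 barrel ax [-0.622  0.163  0.766] az 165.352322757702 mouth [ 0.5829 -0.2002  0.1508] len 0.12887020703991905 0.13689049451862872 0.0010411453432660964
rest rect 627.6258544921875 -80.46621704101562 (164.1031036376953, 177.32232666015625) 19.13381576538086 0.011258689575321905
post z [0.092  0.1242 1.0914]
ang 19.13381576538086
-0.04 -0.01853207300779913 [0.02782634 0.07034509] 0.0479714052565321 0.1301808880167341 86
0 0.03140390969647328 [0.03137376 0.07261505] 0.049385292209579115 0.10819766856352964 68
```

```bash
cat >>h.py <<'E'
AZB=np.deg2rad(165.5)
A=np.array([np.cos(AZB)*np.cos(np.deg2rad(50)),np.sin(AZB)*np.cos(np.deg2rad(50)),np.sin(np.deg2rad(50))])
MOUTH=np.array([.5831,-.1997,.1509]);FLOOR=MOUTH-.105*A
RC=np.array([.6190,-.0311,0]);RAZ=np.deg2rad(22.3)
RR=R.from_euler("z",RAZ)
def tool(az,pitch): # tool x horizontal-ish towards az, z down; pitch>0 raises x (deg)
    return R.from_euler("z",az,degrees=True)*R.from_euler("y",-pitch,degrees=True)*R.from_euler("x",180,degrees=True)
def delta(s,grasp,Rt):
    p=np.array(grasp)+.019*Rt.apply([0,0,1]);R0=R.from_quat(s["eef_rot"])
    print("turn",(R0.inv()*Rt).as_rotvec().round(3),"shift",(1000*R0.inv().apply(p-s["ee_pos"])).round(1),"tcp",p.round(4))
def show(s):
    Rm=R.from_quat(s["eef_rot"]);print("t",s["time"],"tcp",s["ee_pos"].round(4),"x",Rm.apply([1,0,0]).round(3),"z",Rm.apply([0,0,1]).round(3),"F",s["ft_force"].round(1),"w",round(s["width"],4),"g",s["grip_force"],"q",s["joint_positions"].round(2))
E
python3 - <<'E'
from h import *;from bench import status
s=status.read_state()
g=[.5177,-.1843,.1768]
delta(s,np.array(g)+[0,0,.11],tool(-13.9,0)); print(FLOOR)
E
```

```text
turn [-0.001  0.     0.689] shift [ 387.2 -234.8  -45.7] tcp [ 0.5177 -0.1843  0.2678]
[ 0.6484429  -0.21659882  0.07046533]
```

>>> jog_arm(plan=[[0, 0, 0.06, 32, -20, -15, 1], [0, 0, 0.12, 65, -39, -30, 1], [0, 0, 0.18, 97, -59, -46, 1], [0, 0, 0.24, 129, -78, -46, 1], [0, 0, 0.3, 161, -98, -46, 1], [0, 0, 0.36, 194, -117, -46, 1], [0, 0, 0.42, 226, -137, -46, 1], [0, 0, 0.48, 258, -157, -46, 1], [0, 0, 0.54, 290, -176, -46, 1], [0, 0, 0.6, 323, -196, -46, 1], [0, 0, 0.66, 355, -215, -46, 1], [0, 0, 0.689, 387.2, -234.8, -45.7, 1]], squeeze=30)

```text
time: 1.3
ee_pos: [0.5182, -0.1833, 0.268]
eef_rot: [0.993, -0.122, -0.0, 0.0]
ft_force: [-0.1, -0.3, -0.3]
width: 0.0872
grip_force: 0.0
```

```bash
python3 - <<'E'
from h import *;from bench import status
s=status.read_state();show(s)
g=[.5177,-.1843,.1768]
delta(s,g,tool(-13.9,0))
E
```

```text
t 1.3 tcp [ 0.5182 -0.1833  0.268 ] x [ 0.97  -0.242 -0.   ] z [-0. -0. -1.] F [-0.1 -0.3 -0.3] w 0.0872 g 0.0 q [ 0.55  0.16 -0.33  1.58  0.05  1.41 -1.6 ]
turn [ 0.     0.    -0.002] shift [ -0.2   1.1 110.2] tcp [ 0.5177 -0.1843  0.1578]
```

>>> jog_arm(plan=[[0, 0, 0, 0, 1, 30, 1], [0, 0, 0, 0, 1, 60, 1], [0, 0, 0, 0, 1, 90, 1], [0, 0, 0, 0, 1, 110, 1], [0, 0, 0, 0, 1, 110, 1], [0, 0, 0, 0, 1, 110, -1], [0, 0, 0, 0, 1, 110, -1], [0, 0, 0, 0, 1, 110, -1], [0, 0, 0, 0, 1, 110, -1], [0, 0, 0, 0, 1, 110, -1], [0, 0, 0, 0, 1, 110, -1], [0, 0, 0, 0, 1, 110, -1]], squeeze=35)

```text
time: 2.5
ee_pos: [0.5176, -0.1856, 0.1584]
eef_rot: [0.993, -0.121, 0.0, 0.0]
ft_force: [0.5, -1.3, 0.1]
width: 0.0387
grip_force: 0.0
```

```bash
cat >>h.py <<'E'
def rel(s): # grasp pt and rotation
    Rm=R.from_quat(s["eef_rot"]);return s["ee_pos"]-.019*Rm.apply([0,0,1]),Rm
def brush(cams,near,win=45):
    # near: expected handle mid point (world); returns mean axis (to tip), collar
    out=[]
    for n in("side","top"):
        c=cams[n];Tw=np.linalg.inv(c["world_from_camera"]);q=Tw@np.r_[near,1]
        u=int(c["fx"]*q[0]/q[2]+c["cx"]);v=int(c["fy"]*q[1]/q[2]+c["cy"])
        P=cloud(c);m=handlemask(c,(max(u-win,0),max(v-win,0),u+win,v+win));m&=np.linalg.norm(P-near,axis=2)<.12
        Q=P[m]
        if len(Q)<25:print(n,"few",len(Q));continue
        ax=np.linalg.svd(Q-Q.mean(0))[2][0];ax*=np.sign(ax[2])
        a,p,r=fitaxis(Q,ax,Q.mean(0)-[0,0,.006],.008);t=(Q-p)@a;end=p+a*t.max()
        print(n,len(Q),"dir",(-a).round(3),"el",np.degrees(np.arcsin(a[2])).round(1),"az",np.degrees(np.arctan2(-a[1],-a[0])).round(1),"end",end.round(4),"collar",(end-.117*a).round(4),"span",(t.max()-t.min()).round(4),r.round(4))
        out.append((-a,end-.117*a))
    return out
E
python3 - <<'E'
from h import *;from bench import status,camera
s=status.read_state();show(s)
cams={n:camera(n) for n in("side","top")}
brush(cams,rel(s)[0])
E
```

```text
t 2.5 tcp [ 0.5176 -0.1856  0.1584] x [ 0.971 -0.24   0.   ] z [ 0. -0. -1.] F [ 0.5 -1.3  0.1] w 0.0387 g 0.0 q [ 0.55  0.23 -0.33  1.73  0.08  1.19 -1.62]
side 54 dir [ 0.604 -0.153 -0.782] el 51.5 az -14.2 end [ 0.4859 -0.1622  0.2567] collar [ 0.5566 -0.1801  0.1652] span 0.164 0.0099
top few 2
```

>>> jog_arm(plan=[[0, 0, 0, 0, 0, 0, -1], [0, 0, 0, 0, 0, 0, -1], [0, 0, 0, 0, 0, 0, -1], [0, 0, 0, 0, 0, 0, -1], [0, 0, 0, 0, 0, 0, -1], [0, 0, 0, 0, 0, 0, -1]])

```text
time: 3.2
ee_pos: [0.5176, -0.1855, 0.1583]
eef_rot: [0.993, -0.121, 0.0, 0.0]
ft_force: [0.7, 0.3, 0.8]
width: 0.015
grip_force: 35.0
```

```bash
python3 - <<'E'
from h import *;from bench import status
s=status.read_state();show(s)
g,Rm=rel(s)
# brush in tool at grasp: dir d0
d0=np.array([.763,-.187,-.6185]);Lg=np.array([.5826,-.2000,.1243])-g
print("grip dist",np.linalg.norm(Lg),"off",Lg-d0*(Lg@d0))
# targets: aligned with bore (el 50), tip z h
for h in(.01,.068):
    tip=FLOOR+h*A;gr=tip+A*(.083+np.linalg.norm(Lg));delta(s,gr,tool(-14.5,-(50-38.2)))
E
```

```text
t 3.2 tcp [ 0.5176 -0.1855  0.1583] x [ 0.971 -0.24   0.   ] z [ 0. -0. -1.] F [0.7 0.3 0.8] w 0.015 g 35.00009377487004 q [ 0.55  0.23 -0.33  1.73  0.08  1.19 -1.62]
grip dist 0.08510204249718027 off [ 0.00011412  0.00144186 -0.00033914]
turn [ 0.001 -0.206  0.011] shift [ 16.1  -2.5 -30. ] tcp [ 0.5338 -0.187   0.1883]
turn [ 0.001 -0.206  0.011] shift [-21.1  -2.9 -74.5] tcp [ 0.4978 -0.1776  0.2327]
```

>>> jog_arm(plan=[[0, -0.07, 0.004, 5, -1, -10, -1], [0, -0.14, 0.008, 11, -2, -20, -1], [0, -0.206, 0.011, 16, -2.5, -30, -1], [0, -0.206, 0.011, 16, -2.5, -30, -1], [0, -0.206, 0.011, 4, -2.5, -45, -1], [0, -0.206, 0.011, -8, -2.7, -60, -1], [0, -0.206, 0.011, -21, -2.9, -74.5, -1], [0, -0.206, 0.011, -21, -2.9, -74.5, -1], [0, -0.206, 0.011, -21, -2.9, -74.5, -1]])

```text
time: 4.1
ee_pos: [0.4977, -0.1779, 0.2324]
eef_rot: [0.987, -0.126, -0.101, -0.012]
ft_force: [-0.5, -0.5, -1.7]
width: 0.0148
grip_force: 35.0
```

```bash
python3 - <<'E'
from h import *;from bench import status,camera
s=status.read_state();show(s)
c=camera("side");cv2.imwrite("pics/up1.png",cv2.resize(c["image"][130:230,280:413,::-1],(798,600),interpolation=cv2.INTER_CUBIC))
g,Rm=rel(s);b=R.from_euler("y",0);d=Rm.apply([np.cos(np.deg2rad(38.2)),0,np.sin(np.deg2rad(38.2))]);tip=g+.168*d
print("pred dir",d.round(3),-A.round(3),"tip h",(tip-FLOOR)@A,"lat",(tip-FLOOR)-A*((tip-FLOOR)@A))
E
```

```text
t 4.1 tcp [ 0.4977 -0.1779  0.2324] x [ 0.948 -0.246 -0.203] z [-0.197  0.049 -0.979] F [-0.5 -0.5 -1.7] w 0.0148 g 34.99506343156099 q [ 0.52  0.29 -0.32  1.51  0.08  1.55 -1.64]
pred dir [ 0.623 -0.163 -0.765] [ 0.622 -0.161 -0.766] tip h 0.0678139287344002 lat [-1.12495745e-04 -4.20536007e-04 -3.03643565e-06]
```

View pics/up1.png

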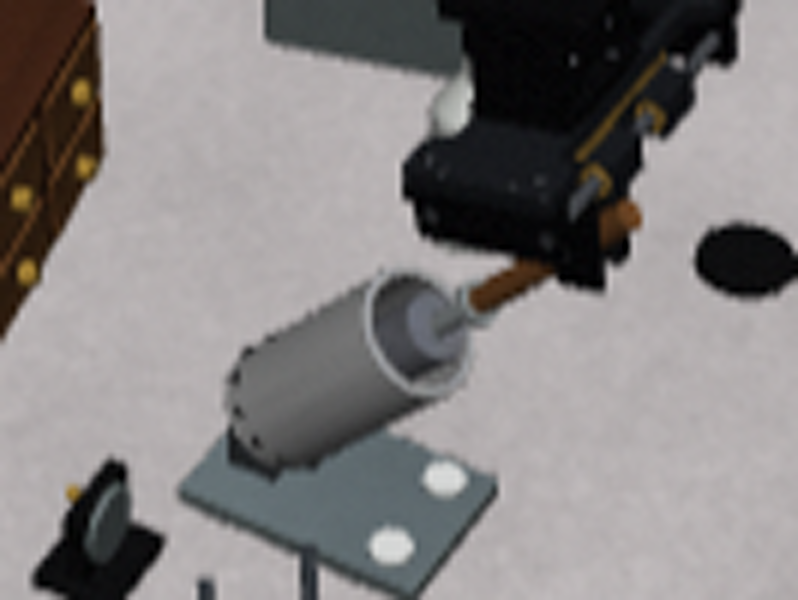

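The brush is in line with the bore, with the bristle top about at the mouth, around (430,325) in the crop. Next is the rest of the strokes.

>>> jog_arm(plan=[[0, 0, 0, 16, 0, 12.5, -1], [0, 0, 0, 33, 0, 26, -1], [0, 0, 0, 49, 0, 38.5, -1], [0, 0, 0, 49, 0, 38.5, -1], [0, 0, 0, 49, 0, 38.5, -1], [0, 0, 0, 33, 0, 26, -1], [0, 0, 0, 16, 0, 12.5, -1], [0, 0, 0, 0, 0, 0, -1], [0, 0, 0, 0, 0, 0, -1]])

```text
time: 5.05
ee_pos: [0.4979, -0.1778, 0.2359]
eef_rot: [0.987, -0.126, -0.1, -0.012]
ft_force: [0.6, -1.1, -0.4]
width: 0.0151
grip_force: 35.0
```

>>> jog_arm(plan=[[0, 0, 0, 16, 0, 12.5, -1], [0, 0, 0, 33, 0, 26, -1], [0, 0, 0, 49, 0, 38.5, -1], [0, 0, 0, 49, 0, 38.5, -1], [0, 0, 0, 49, 0, 38.5, -1]])

```text
time: 5.55
ee_pos: [0.5365, -0.1877, 0.1849]
eef_rot: [0.987, -0.126, -0.102, -0.013]
ft_force: [0.6, -0.4, -0.2]
width: 0.0148
grip_force: 35.0
```

```bash
python3 - <<'E'
from h import *;from bench import status,camera
s=status.read_state();show(s)
g,Rm=rel(s);d=Rm.apply([np.cos(np.deg2rad(38.2)),0,np.sin(np.deg2rad(38.2))]);tip=g+.168*d
print("pred dir",d.round(3),"tip h",(tip-FLOOR)@A)
E
```

```text
t 5.55 tcp [ 0.5365 -0.1877  0.1849] x [ 0.947 -0.245 -0.205] z [-0.199  0.05  -0.979] F [ 0.6 -0.4 -0.2] w 0.0148 g 34.99445987865329 q [ 0.5   0.41 -0.32  1.46  0.11  1.49 -1.65]
pred dir [ 0.622 -0.161 -0.767] tip h 0.005698841459629095
```

>>> jog_arm(plan=[[0, 0, 0, -16, 0, -12.5, -1], [0, 0, 0, -37, 0, -29, -1], [0, 0, 0, -58, 0, -46, -1], [0, 0, 0, -79, 0, -62, -1], [0, 0, 0, -100, 0, -79, -1], [0, 0, 0, -118, 0, -93, -1], [0, 0, 0, -118, 0, -93, -1]])

```text
time: 6.25
ee_pos: [0.443, -0.1634, 0.304]
eef_rot: [0.987, -0.126, -0.099, -0.011]
ft_force: [-0.1, 0.5, -0.5]
width: 0.0146
grip_force: 35.0
```

```bash
cat >>h.py <<'E'
EL=38.2;GD=.0851
def place(c,up,el=24.8): # collar at rest x=c, raised by up; grasp pt
    z=.094+(.029-c)*np.tan(np.deg2rad(el));e=np.deg2rad(el)
    col=RC+RR.apply([c,0,z+up]);d=RR.apply([np.cos(e),0,-np.sin(e)])
    return col-GD*d,d
E
python3 - <<'E'
from h import *;from bench import status,camera
s=status.read_state();show(s)
g,d=place(.012,.09);delta(s,g,tool(22.3,38.2-24.8))
g,d=place(.012,.15);delta(s,g-.04*d*[1,1,0],tool(22.3,38.2-24.8))
E
```

```text
t 6.25 tcp [ 0.443  -0.1634  0.304 ] x [ 0.949 -0.246 -0.199] z [-0.193  0.047 -0.98 ] F [-0.1  0.5 -0.5] w 0.0146 g 34.994380194693804 q [ 0.55  0.14 -0.33  1.55  0.04  1.66 -1.6 ]
turn [ 0.013  0.419 -0.647] shift [ 105.5 -136.    75.1] tcp [ 0.5627 -0.0542  0.2091]
turn [ 0.013  0.419 -0.647] shift [  65.1 -114.    22.1] tcp [ 0.5291 -0.068   0.2691]
```

>>> jog_arm(plan=[[0.002, 0.06, -0.09, 0, -12, -5, -1], [0.004, 0.12, -0.18, 8, -28, -5, -1], [0.006, 0.18, -0.28, 20, -46, 0, -1], [0.008, 0.24, -0.37, 32, -64, 5, -1], [0.009, 0.3, -0.46, 43, -82, 11, -1], [0.011, 0.36, -0.555, 54, -98, 16, -1], [0.013, 0.419, -0.647, 65, -114, 22, -1], [0.013, 0.419, -0.647, 65, -114, 22, -1], [0.013, 0.419, -0.647, 65, -114, 22, -1]])

```text
time: 7.15
ee_pos: [0.5286, -0.0685, 0.2653]
eef_rot: [0.975, 0.19, 0.111, -0.024]
ft_force: [-0.3, -0.1, -0.7]
width: 0.0153
grip_force: 35.0
```

```bash
python3 - <<'E'
from h import *;from bench import status,camera
import pickle
s=status.read_state();show(s)
g,Rm=rel(s);d=Rm.apply([np.cos(np.deg2rad(EL)),0,np.sin(np.deg2rad(EL))])
print("pred collar",(g+GD*d).round(4),"d",d.round(3))
cams={n:camera(n) for n in("side","top")};pickle.dump(cams,open("cams1.pkl","wb"))
col=g+GD*d
# uses: handle part between gripper and collar + bristles (cloud around predicted axis)
for n,c in cams.items():
    P=cloud(c);w=P-col;t=w@d;rad=np.linalg.norm(w-t[...,None]*d,axis=2)
    for nm,lo,hi,rr,r in(("handle",-.06,-.005,.02,.008),("bristle",.036,.08,.032,.019)):
        Q=P[(t>lo)&(t<hi)&(rad<rr)&(c["z_map"]>0)]
        if len(Q)<20:print(n,nm,len(Q));continue
        a,p,res=fitaxis(Q,d,Q.mean(0)-[0,0,.5*r],r)
        tm=(lo+hi)/2;p=p+a*((col+d*tm-p)@a);print(n,nm,len(Q),"dir",a.round(3),"offset at t",tm,(p-col-d*tm).round(4),res.round(4))
    tt=t[(rad<.023)&(t>.03)&(t<.12)];print(n,"tip t",np.percentile(tt,[1,99,100]))
im=[cams["side"]["image"][120:300,270:470],cams["top"]["image"][180:300,310:443]]
cv2.imwrite("pics/hover.png",np.hstack([cv2.resize(i[:,:,::-1],(400,360),interpolation=cv2.INTER_CUBIC) for i in im]))
E
```

```text
t 7.15 tcp [ 0.5286 -0.0685  0.2653] x [0.903 0.366 0.225] z [ 0.207  0.089 -0.974] F [-0.3 -0.1 -0.7] w 0.0153 g 34.997619185596704 q [ 0.53 -0.02 -0.41  1.79 -0.13  1.17 -1.02]
pred collar [ 0.5959 -0.041   0.2476] d [ 0.838  0.343 -0.425]
side handle 118 dir [ 0.824  0.346 -0.449] offset at t -0.0325 [-0.0005 -0.0003 -0.0012] 0.0012
side bristle 222 dir [ 0.841  0.339 -0.422] offset at t 0.057999999999999996 [-0.0014 -0.0002 -0.003 ] 0.001
side tip t [0.03111043 0.08307623 0.08462042]
top handle 149 dir [ 0.825  0.334 -0.455] offset at t -0.0325 [-0.0004 -0.0003 -0.0009] 0.001
top bristle 352 dir [ 0.841  0.353 -0.411] offset at t 0.057999999999999996 [-0.0014  0.0001 -0.0029] 0.0015
top tip t [0.03204372 0.08515643 0.08747507]
```

View pics/hover.png

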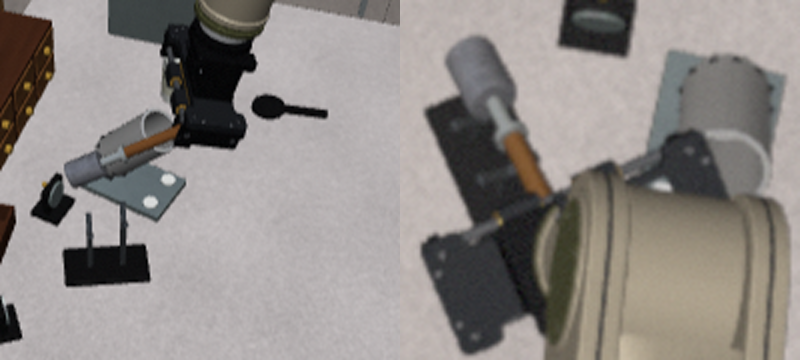

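```bash
sed -i 's/^EL=38.2/EL=39.4/' h.py; python3 - <<'E'
from h import *;from bench import status
s=status.read_state();show(s)
for u in(.06,.02,.0):
    g,d=place(.014,u);delta(s,g,tool(22.3,EL-24.8))
E
```

```text
t 7.25 tcp [ 0.529  -0.0688  0.2657] x [0.903 0.366 0.226] z [ 0.208  0.089 -0.974] F [ 0.7 -0.  -1.7] w 0.0149 g 34.99783029779792 q [ 0.53 -0.02 -0.41  1.79 -0.13  1.17 -1.02]
turn [-0.004  0.026 -0.004] shift [18.2 -0.4 94. ] tcp [ 0.5649 -0.0533  0.1782]
turn [-0.004  0.026 -0.004] shift [  9.2  -0.2 133. ] tcp [ 0.5649 -0.0533  0.1382]
turn [-0.004  0.026 -0.004] shift [ 4.700e+00 -1.000e-01  1.525e+02] tcp [ 0.5649 -0.0533  0.1182]
```

>>> jog_arm(plan=[[-0.001, 0.008, -0.001, 8, 0, 15, -1], [-0.002, 0.016, -0.002, 16, 0, 35, -1], [-0.003, 0.026, -0.003, 24, 0, 55, -1], [-0.004, 0.026, -0.004, 23, 0, 75, -1], [-0.004, 0.026, -0.004, 18, 0, 94, -1], [-0.004, 0.026, -0.004, 18, 0, 94, -1], [-0.004, 0.026, -0.004, 14, 0, 114, -1], [-0.004, 0.026, -0.004, 9, 0, 133, -1], [-0.004, 0.026, -0.004, 9, 0, 133, -1], [-0.004, 0.026, -0.004, 9, 0, 133, -1]])

```text
time: 8.25
ee_pos: [0.5655, -0.053, 0.1391]
eef_rot: [0.973, 0.193, 0.125, -0.024]
ft_force: [0.1, -0.5, -0.4]
width: 0.0149
grip_force: 35.0
```

```bash
cat >look.py <<'E'
from h import *;from bench import status,camera
import sys
s=status.read_state();show(s)
g,Rm=rel(s);d=Rm.apply([np.cos(np.deg2rad(EL)),0,np.sin(np.deg2rad(EL))]);col=g+GD*d
print("pred collar rest",RR.inv().apply(col-RC).round(4),"d",RR.inv().apply(d).round(3))
cams={n:camera(n) for n in("side","top")}
for n,c in cams.items():
    P=cloud(c);w=P-col;t=w@d;rad=np.linalg.norm(w-t[...,None]*d,axis=2)
    I=hsv(c)
    Q=P[(t>.036)&(t<.08)&(rad<.03)]
    if len(Q)>20:
        a,p,res=fitaxis(Q,d,Q.mean(0)-[0,0,.01],.019);p=p+a*((col+d*.058-p)@a)
        print(n,"bristle centre offset, rest axes",RR.inv().apply(p-col-d*.058).round(4),len(Q),res.round(4))
    tt=t[(rad<.023)&(t>.03)&(t<.12)];print("tip t",np.percentile(tt,[1,99]))
im=[cams["side"]["image"][200:280,280:369],cams["top"]["image"][180:280,300:411]]
cv2.imwrite(sys.argv[1],np.hstack([cv2.resize(i[:,:,::-1],(400,360),interpolation=cv2.INTER_CUBIC) for i in im]))
E
python3 look.py pics/low.png; python3 - <<'E'
from h import *;from bench import status
s=status.read_state()
for u in(.002,-.003):
    g,d=place(.014,u);delta(s,g,tool(22.3,EL-24.8))
E
```

```text
t 8.25 tcp [ 0.5655 -0.053   0.1391] x [0.894 0.369 0.253] z [ 0.234  0.096 -0.967] F [ 0.1 -0.5 -0.4] w 0.0149 g 34.995689671486616 q [ 0.49  0.15 -0.43  1.91 -0.07  0.87 -1.08]
pred collar rest [0.0146 0.0002 0.1219] d [ 0.908  0.001 -0.419]
side bristle centre offset, rest axes [-0.0001  0.0002 -0.0002] 189 0.0012
tip t [0.03167429 0.08353421]
top bristle centre offset, rest axes [0.0001 0.0004 0.0002] 297 0.0014
tip t [0.03161899 0.08587792]
turn [ 0.001 -0.002  0.003] shift [-5.9 -0.1 18.5] tcp [ 0.5649 -0.0533  0.1202]
turn [ 0.001 -0.002  0.003] shift [-7.2 -0.1 23.3] tcp [ 0.5649 -0.0533  0.1152]
```

View pics/low.png

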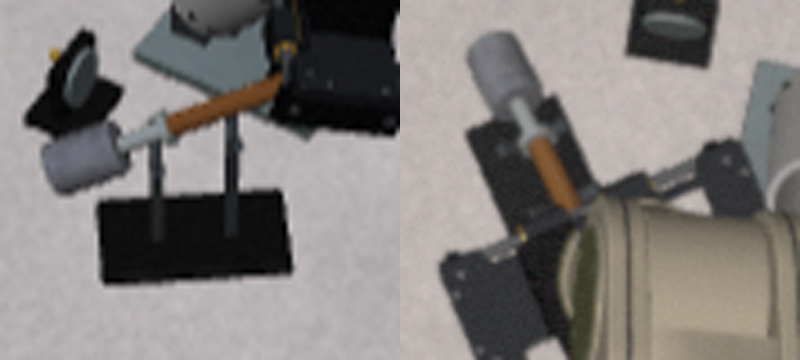

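The brush hovers over both notches. The collar, at about (160,127) in the left crop, is just uphill of the lower post, and both lens mounts are clear. I'll lower it slowly.

>>> jog_arm(plan=[[0, 0, 0, -1.5, 0, 5, -1], [0, 0, 0, -3, 0, 10, -1], [0, 0, 0, -4.5, 0, 14, -1], [0, 0, 0, -5.3, 0, 17, -1], [0, 0, 0, -5.9, 0, 18.5, -1], [0, 0, 0, -5.9, 0, 18.5, -1], [0, 0, 0, -5.9, 0, 18.5, -1]])

```text
time: 9.05
ee_pos: [0.5641, -0.0531, 0.1185]
eef_rot: [0.973, 0.193, 0.125, -0.025]
ft_force: [0.5, -0.0, -0.3]
width: 0.0146
grip_force: 35.0
```

```bash
python3 look.py pics/low2.png
```

```text
t 9.05 tcp [ 0.5641 -0.0531  0.1185] x [0.894 0.37  0.253] z [ 0.234  0.096 -0.968] F [ 0.5 -0.  -0.3] w 0.0146 g 34.99487852677703 q [ 0.49  0.17 -0.43  1.93 -0.06  0.83 -1.08]
pred collar rest [0.0133 0.0007 0.1012] d [ 0.908  0.002 -0.419]
side bristle centre offset, rest axes [-0.      0.0001 -0.0001] 182 0.0012
tip t [0.03227407 0.08239299]
top bristle centre offset, rest axes [-0.      0.0011 -0.0001] 279 0.0013
tip t [0.03238424 0.08270396]
```

>>> jog_arm(plan=[[0, 0, 0, -0.2, 0, 0.7, -1], [0, 0, 0, -0.4, 0, 1.5, -1], [0, 0, 0, -0.4, 0, 1.5, -1], [0, 0, 0, -0.4, 0, 1.5, -1]])

```text
time: 9.55
ee_pos: [0.5643, -0.0532, 0.1171]
eef_rot: [0.973, 0.193, 0.125, -0.024]
ft_force: [0.1, 0.3, 0.3]
width: 0.0151
grip_force: 35.0
```

>>> jog_arm(plan=[[0, 0, 0, -0.2, 0, 0.7, -1], [0, 0, 0, -0.4, 0, 1.5, -1], [0, 0, 0, -0.4, 0, 1.5, -1], [0, 0, 0, -0.4, 0, 1.5, -1]])

```text
time: 9.95
ee_pos: [0.5644, -0.0533, 0.1156]
eef_rot: [0.973, 0.193, 0.125, -0.024]
ft_force: [1.2, -1.7, 2.2]
width: 0.015
grip_force: 35.0
```

```bash
python3 look.py pics/low3.png
```

```text
t 9.95 tcp [ 0.5644 -0.0533  0.1156] x [0.894 0.37  0.253] z [ 0.234  0.096 -0.967] F [ 1.2 -1.7  2.2] w 0.015 g 35.00289760529995 q [ 0.49  0.17 -0.43  1.93 -0.05  0.82 -1.08]
pred collar rest [0.0135 0.0003 0.0984] d [ 0.908  0.002 -0.418]
side bristle centre offset, rest axes [ 0.0018 -0.0011  0.0041] 189 0.0015
tip t [0.03135247 0.08294573]
top bristle centre offset, rest axes [ 0.0015 -0.0005  0.0037] 288 0.0015
tip t [0.03157107 0.08335007]
```

Both ends are seated: the lower post has lifted the head about 4 mm relative to the gripper, with 2 N of force. I'll release now.

>>> jog_arm(plan=[[0, 0, 0, 0, 0, 0, -0.6], [0, 0, 0, 0, 0, 0, -0.4], [0, 0, 0, 0, 0, 0, 0], [0, 0, 0, 0, 0, 0, 0], [0, 0, 0, 0, 0, 0, 0], [0, 0, 0, 0, 0, 0, 0], [0, 0, 0, 0, 0, 0, 0], [0, 0, 0, 0, 0, 0, 0]], squeeze=5)

```text
time: 10.85
ee_pos: [0.564, -0.0531, 0.1153]
eef_rot: [0.973, 0.193, 0.125, -0.025]
ft_force: [0.2, 0.4, -0.1]
width: 0.0434
grip_force: 0.0
```

```bash
python3 look.py pics/rel.png
```

```text
t 10.85 tcp [ 0.564  -0.0531  0.1153] x [0.894 0.37  0.252] z [ 0.233  0.096 -0.968] F [ 0.2  0.4 -0.1] w 0.0434 g 0.0 q [ 0.49  0.17 -0.43  1.93 -0.05  0.82 -1.08]
pred collar rest [0.0132 0.0007 0.098 ] d [ 0.908  0.002 -0.419]
side bristle centre offset, rest axes [ 0.0004 -0.0018  0.001 ] 189 0.0012
tip t [0.03231212 0.08334363]
top bristle centre offset, rest axes [ 0.0002 -0.0015  0.0004] 295 0.0016
tip t [0.03240901 0.08617974]
```

View pics/rel.png

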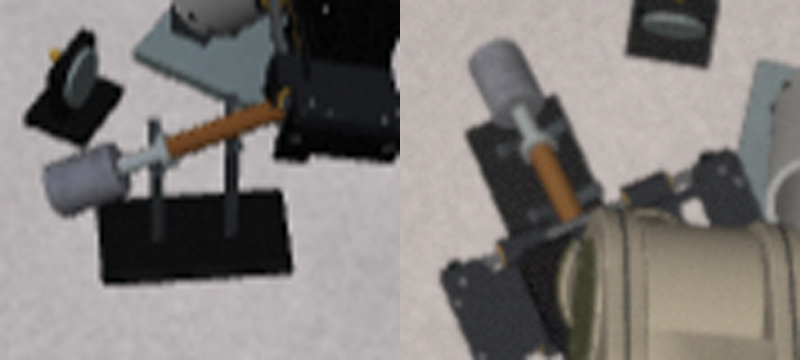

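The brush is released and lies in both notches, with the collar at about (160,145) in the left crop, just uphill of the lower post. Now I'll retreat along the tool axis.

>>> jog_arm(plan=[[0, 0, 0, 0, 0, -8, 0], [0, 0, 0, 0, 0, -20, 0], [0, 0, 0, 0, 0, -40, 0], [0, 0, 0, 0, 0, -65, 0], [0, 0, 0, 0, 0, -95, 0], [0, 0, 0, 0, 0, -120, 0], [0, 0, 0, -60, 0, -130, 0], [0, 0, 0, -100, 0, -140, 0], [0, 0, 0, -100, 0, -140, 0], [0, 0, 0, -100, 0, -140, 0]])

```text
time: 11.95
ee_pos: [0.4415, -0.1042, 0.2269]
eef_rot: [0.973, 0.192, 0.126, -0.024]
ft_force: [0.3, 0.3, 0.7]
width: 0.0435
grip_force: 0.0
```

```bash
python3 - <<'E'
from h import *;from bench import status,camera
s=status.read_state();show(s)
cams={n:camera(n) for n in("side","top")}
d=RR.apply([.908,0,-.42]);col=RC+RR.apply([.0132,0,.098])
b=brush(cams,col-.06*d)
for a,c in b:print("rest: collar",RR.inv().apply(c-RC).round(4),"tip",RR.inv().apply(c+.083*a-RC).round(4))
E
```

```text
t 11.95 tcp [ 0.4415 -0.1042  0.2269] x [0.894 0.368 0.254] z [ 0.236  0.094 -0.967] F [0.3 0.3 0.7] w 0.0435 g 0.0 q [ 0.62 -0.19 -0.33  2.03 -0.25  1.1  -0.8 ]
side 161 dir [ 0.826  0.366 -0.429] el 25.4 az 23.9 end [ 0.5368 -0.0674  0.148 ] collar [ 0.6334 -0.0245  0.0978] span 0.1121 0.0014
top 281 dir [ 0.832  0.35  -0.431] el 25.5 az 22.8 end [ 0.537 -0.066  0.148] collar [ 0.6343 -0.025   0.0975] span 0.1174 0.0013
rest: collar [0.0158 0.0006 0.0978] tip [0.0908 0.0027 0.0621]
rest: collar [ 0.0165 -0.0001  0.0975] tip [0.0914 0.0006 0.0618]
```

```bash
python3 -c "
from bench import order
print(order.close_job())"
```

```text
the job is handed in; nothing more can be done
None
```

I dusted the housing with two full strokes, laid the brush on the sloped rest (handle uphill, about 25° slope, collar just uphill of the lower post), released it and handed the job in at about 12 s; the hand-in returned no verdict.

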